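# Cap the thread paste and counter-hold the hidden bolt head

## Task

The bolt of the gear-motor bracket has just been pasted and the nut runner is already turning its nut, dragging the bolt round with it. First screw the paste jar's captive cap fully shut (clockwise, to its stop); then reach down into the narrow gap behind the bracket, grasp the hidden hex bolt head between the fingers and stop it from turning. Finish while still holding the head still, without letting go, and leave the other things on the bench where they are.

Things in the scene. Friction and masses are not known exactly. Their poses are not given: they have to be found in the camera images.
- rig: Fixed gear-motor rig on a base plate 190 mm wide along y, 12 mm thick, x -240 to 280 mm. Origin on the bench under the centre of the bolt head; +x runs along the bolt axis from nut runner to gear motor, z up. The gap behind the bracket spans x -30 to 30 mm, open above and at both y ends. Nut runner: 57 mm thick cylinder on the bracket's -x side, axis 150 mm high, back to x -226 mm.
- bracket_top (a point): Middle of the top edge of the rig's upright steel bracket plate: 140 mm wide along the rig's y, 8 mm thick (rig x -38 to -30 mm), top 185 mm above the bench. Axes as the rig's.
- housing_top (a point): Middle of the grey gear housing's top, 178 mm above the bench (thin cover to 184 mm): housing 160 mm wide along y, rig x 30 to 145 mm; behind it the finned motor to x 277 mm, no higher than 180 mm. Axes as the rig's.
- bolt_head (a point): Centre of the hex bolt head in the gap, on the bolt axis, 150 mm above the bench. Steel hexagon, 30 mm across flats, 34.6 across corners, 14 mm thick along the rig's x, 23 mm clear of bracket and of housing; a 20 mm shank runs to the bracket. Axes as the rig's, not turning with the bolt. Free on both y sides: fingers can come down there and close along the rig's y.
- bolt (a joint): Angle of the bolt about the rig's x axis (rad). It grows all the time by about 0.45 rad/s, dragged with about 0.1 N m, until it is held; two flats of the head stand upright, facing along the rig's y, at 0 and every 1.047 rad. The nut and socket before the bracket keep turning whatever the bolt does.
- jar: Fixed amber glass paste jar, 62 mm diameter, in an 82 x 12 mm round steel foot; shoulder 70 mm above the bench, then a 36 mm neck; 112 mm high with its cap. Origin at the centre of its underside, z up. A small dark lug stands at the shoulder.
- cap_grip (a point): Centre of the jar's screw cap, on its vertical axis, at the height to grip, 102 mm above the bench. The cap is a round black ribbed plastic cylinder, 45 mm diameter (46.5 over the ribs), from 84 to 112 mm above the bench.
- cap (a joint): Turn of the captive cap, clockwise seen from above counted positive (rad): 0 fully loose, 1.6 fully shut against its stop. It stays where it is left (friction 0.06 N m), does not rise or fall, and the grey rib on its top points to the jar's lug when shut.
- tin: Bystander: closed metal tin, 74 mm diameter, 85 mm high, pressed lid without screw cap; origin at its underside's centre. Jar and tin stand on opposite sides of the rig, either way round.
- oil_bottle: Bystander: white bottle with a red cap, 54 mm diameter, 150 mm high; origin at its underside's centre.
- screwdriver: Bystander: screwdriver lying along its x, about 200 mm long.
- wrench: Bystander: steel wrench lying along its x, about 180 mm long.
- washer: Bystander: steel washer, 38 mm diameter, 4 mm thick, lying flat.
- spare_bolt: Bystander: spare hex bolt standing on its head, 30 mm across flats, 74 mm high. Not the bolt to hold.
- parts_tray: Bystander: open grey parts tray, 150 x 110 x 40 mm; origin at its underside's centre.
There are look-alikes about, which are no part of the job. There is more than one size of the jar; the one meant has the size given above.

How it is judged:
On the way, in this order (a step that is already met when the one before it is completed fails the run):
1. the jar's cap is screwed shut to its stop (value of joint cap above 1.48 rad), for 0.2 s.
2. the bolt head is grasped in the gap and has stopped turning (contact force between the fingers and bolt above 4 N and distance between the grasp point and bolt_head below 0.025 m and velocity of joint bolt between -0.05 and 0.05 rad/s), for 0.4 s.
At the end, for the whole second after the job is handed in: The cap is shut (joint at least 1.48 of 1.6 rad); the fingers press on the bolt head with over 4 N in all, the grasp point is within 25 mm of the head's centre, and the bolt turns slower than 0.05 rad/s, through the last second (all of step 2 and value of joint cap above 1.48 rad); the arm keeps its last pose, push and grip.
It fails at once if a bystander was moved more than 30 mm (distance of any of tin, oil_bottle, screwdriver, wrench, washer, spare_bolt, parts_tray from where it was at the start of the episode above 0.03 m).
It also fails if it takes over 48 s, if anything falls off the work surface, if the arm or the gripper's body presses on something with over 40 N, if the wrist force passes 120 N, or if a joint passes its speed limit or range.

## Robot

A 7-joint arm with a two-finger parallel gripper is mounted at the origin on the work surface. World frame = base frame: x ahead of the robot, y to its left, z up, the work surface at z = 0. Lengths are in m, angles in rad, forces in N, time in s.
With the tool pointing down it reaches from about 0.4 to 0.85 m from the base axis. Payload 10.4 kg.
Tool frame: the origin (TCP) lies on the centre line of the jaws, within the pads' length; the fingertips stand 14 mm ahead of it and the grasp point (between the pads) lies 5 mm behind it (manip.tip_reach is the distance from the TCP to the fingertips, in m); z points along the fingers, y is the line along which they close (so a half turn about z gives the same grasp; the last joint's range is limited). The gripper opens to 85 mm and grips with 20 to 120 N. Pads are 22 mm wide; open, the fingers measure 114 mm over their backs; the gripper's body (76 mm by 85 mm) begins 54 mm behind the grasp point. The pads swing forward as they close: fully open they stand 13 mm farther back than shut.
Start: joints at [1.177, 0.332, -0.065, 1.46, 0.022, 1.35, -0.088], TCP at [0.226, -0.583, 0.245] pointing down, gripper open.
Joint ranges: [-2.6, 2.6], [-0.5, 2.12], [-1.47, 1.34], [0.16, 2.42], [-1.27, 4.41], [0.06, 2.06], [-2.6, 2.6]. Speed limits (rad/s): [2.22, 2.22, 2.79, 2.79, 3.14, 3.14, 3.14].

## Interface

Orientations are given as a unit quaternion [x, y, z, w].
In Python, from workcell import manip gives the robot as it stands.
- The arm moves only by the shell command python3 -m pendant 'ROWS' [FORCE]. ROWS is JSON, a list of rows, each a list of 7 numbers: the shift along the tool's x, y, z in units of 50 mm (1.0 is 50 mm), then the turn, a rotation vector about the tool's x, y, z in units of 8 degrees (1.0 is 8 degrees), then the opening, from -1 (shut) to 1 (fully open), so that 0 is half open. In form: [[dx, dy, dz, ax, ay, az, jaw], ...]. A call has exactly 10 rows; each row is the pose to reach, as a shift and turn from the pose commanded when the call began, along the tool's axes at that moment; what a row does not reach only later rows make up. A row lasts 1/8 s, in which the tool goes at most 62.5 mm and 10.7 degrees, less where a joint would pass 70% of its speed; a pose out of reach is approached as far as the arm can. A call with a gripper value outside its range is refused whole. The fingers move at their own pace and stop on an object; FORCE is the grip in N (left out, the last holds). Time passes only in rows, so rows that repeat a pose let the fingers close, or fill a call up. It gives the time, the measured TCP pose, the force, the opening and the grip force at its end, in the units of the state.
- manip.get_obs(): the state, without advancing time (a new reading comes with each control period).
- manip.camera(name): name is "scene" or "top" or "wrist"; returns (picture, depth): 400x640x3 uint8, red, green, blue; 400x640 float32, m along the optical axis (not along the pixel's ray), 0 where there is no reading.
- manip.get_calibration(name): a dict with "fx", "fy", "cx", "cy" (pixels), "D" ([k1, k2, p1, p2, k3] as OpenCV has them; the pictures are not rectified), "xyz" and "orientation" of the camera in the world. Camera axes: x right, y up, looking along -z (the intrinsics and any distortion apply to the point x, -y, -z); pixel columns grow to the right and rows downward; lengths in m; the calibration is good to about 2 mm. A picture is of the moment at which its call begins: read the wrist's pose just before it. get_calibration takes no time and is no camera call; for the wrist camera it gives the pose at the moment of the call.
- manip.hand_in(): hands the job in; it is judged then, once.
Trained networks look in the newest picture that a camera, given by its name, has taken for a name from the list of things; names that differ only in an ending like _2 or _b are one class to them, and where a whole thing is asked for, a point or a joint stands for the part that bears it (a point fixed in the world has none). Each returns a list of dicts, best first, with "p" (0 to 1); they miss things now and then, are a little off and sometimes report something else, mostly with a low value. They report only what shows in the picture. A call takes as long as a camera call. They do not tell look-alikes from the thing itself.
- manip.find_in(thing, camera): "box" ([left, top, right, bottom] in pixels, round what is visible of it).
- manip.trace(thing, camera): "pixels" (400x640 bool, what is visible of it) and "box" ([left, top, right, bottom] in pixels, round what is visible of it).
- manip.tip_of(thing, camera): "pixel" ([column, row] in pixels: a listed point, or the origin of a listed thing).
The state is a dict: "clock": time; "joint_pos": joint angles; "joint_velocities": joint speeds; "tau": joint torques, N m; "position": TCP position; "ee_rot": TCP orientation; "ft_force": force on the tool from outside, world axes, zero at the start; "torque": the same for the moment, N m; "grip_width": opening from 0.0 (shut) to 1.0 (fully open); "grasp_force": force on a finger pad.
Only numpy, scipy, OpenCV 4.12 (cv2) and the standard library are available. Lean on these libraries where they do the work, as an engineer would, in place of code of your own. Each camera call takes 0.05 s, during which the arm holds its last target. There are 200 camera calls.

## Working session

There is one attempt and no reset: what is moved stays moved. The work goes in short steps, Python scripts to look and compute and a shell command to move; the robot and the scene stay as the last step left them, time stands still between calls to the robot, and variables do not carry over. Pictures are saved under pics/ and viewed, at most 10 in all, crops included, and the job is handed in when it is done.

```bash
mkdir -p pics; cat > h.py <<'E'
from workcell import manip
import numpy as np, cv2
from scipy.spatial.transform import Rotation as R
def ray(c,px):
    K=np.array([[c['fx'],0,c['cx']],[0,c['fy'],c['cy']],[0,0,1.]])
    u=cv2.undistortPoints(np.array([[px]],float),K,np.array(c['D'],float))[0,0]
    return R.from_quat(c['orientation']).apply([u[0],-u[1],-1.]),np.array(c['xyz'])
def at_z(c,px,z):
    d,o=ray(c,px); return o+d*(z-o[2])/d[2]
def at_d(c,px,depth):
    d,o=ray(c,px); return o+d*depth
def save(n,im,box=None,s=1):
    if box: im=im[box[1]:box[3],box[0]:box[2]]
    im=cv2.resize(im,None,fx=s,fy=s,interpolation=cv2.INTER_CUBIC)
    cv2.imwrite('pics/'+n,cv2.cvtColor(im,cv2.COLOR_RGB2BGR))
E
python3 - <<'E'
from h import *
for cam in ['top','scene']:
    im,d=manip.camera(cam); save(cam+'.png',im); np.save(cam+'_d.npy',d); np.save(cam+'_i.npy',im)
    c=manip.get_calibration(cam); print(cam,c['xyz'],c['orientation'])
    for t in ['jar','cap_grip','tin','bracket_top','housing_top','bolt_head']:
        try:
            for r in manip.tip_of(t,cam)[:3]:
                u,v=np.round(r['pixel']).astype(int); dd=d[min(max(v,0),399),min(max(u,0),639)]
                print(t,round(r['p'],2),u,v,np.round(at_d(c,r['pixel'],dd),3))
        except Exception as e: print(t,e)
print(manip.get_obs()['clock'],manip.get_obs()['ee_rot'])
E
```

```text
top [0.32464117 0.02861082 1.35192046] [-0.05569639  0.05497634  0.71491196 -0.69482113]
jar 0.77 387 186 [ 0.568 -0.226  0.052]
jar 0.76 412 254 [ 0.328 -0.277  0.129]
jar 0.61 402 220 [ 0.445 -0.265  0.073]
cap_grip 0.86 420 251 [ 0.334 -0.303  0.143]
cap_grip 0.58 408 213 [ 0.461 -0.276  0.116]
cap_grip 0.57 389 183 [ 0.574 -0.229  0.073]
tin 0.67 240 216 [0.471 0.287 0.085]
tin 0.66 401 161 [ 0.665 -0.289  0.013]
tin 0.26 380 252 [ 0.336 -0.199 -0.004]
bracket_top 0.6 240 273 [0.278 0.297 0.025]
bracket_top 0.55 339 200 [ 0.506 -0.048  0.16 ]
housing_top 0.95 334 165 [ 0.617 -0.033  0.183]
bolt_head 0.64 338 194 [ 0.523 -0.043  0.17 ]
bolt_head 0.49 241 217 [0.467 0.282 0.084]
scene [ 1.21193487 -0.2748933   1.17964941] [0.26038227 0.17433163 0.5265339  0.79029843]
jar 0.91 206 241 [ 0.486 -0.287  0.068]
jar 0.68 186 210 [ 0.367 -0.311  0.062]
jar 0.58 234 276 [ 0.598 -0.247  0.042]
cap_grip 0.92 230 262 [ 0.576 -0.247  0.074]
cap_grip 0.92 176 185 [ 0.34  -0.312  0.143]
cap_grip 0.91 197 227 [ 0.468 -0.296  0.111]
tin 0.74 396 186 [0.505 0.269 0.045]
bracket_top 0.91 289 188 [ 0.493 -0.05   0.186]
housing_top 0.59 310 224 [ 0.613 -0.043  0.183]
bolt_head 0.8 291 208 [ 0.499 -0.051  0.101]
0.7 [9.82855533e-01 1.84377330e-01 1.31618685e-06 4.04047927e-05]
```

View pics/top.png

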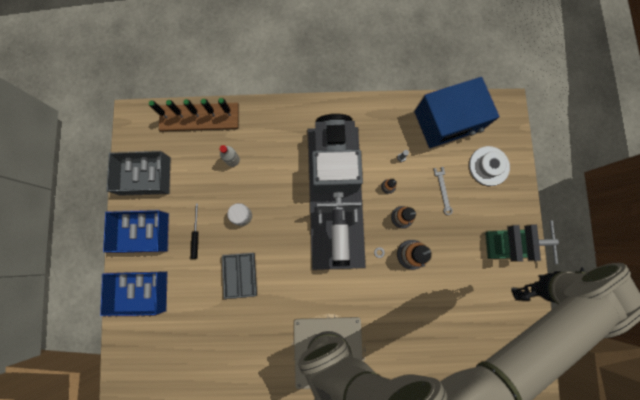

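View pics/scene.png

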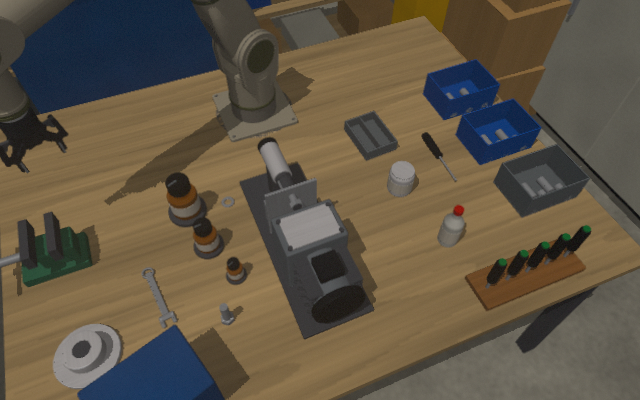

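```bash
python3 - <<'E'
from h import *
i=np.load('top_i.npy'); save('jars.png',i,(360,150,450,280),4)
# point cloud jars: top heights
d=np.load('top_d.npy'); c=manip.get_calibration('top')
v,u=np.mgrid[130:290,200:460]; P=np.array([at_d(c,(a,b),d[b,a]) for a,b in zip(u.ravel(),v.ravel())])
np.save('P.npy',P)
for n,(x,y) in dict(big=(.334,-.303),mid=(.461,-.276),small=(.574,-.229)).items():
    s=P[np.hypot(P[:,0]-x,P[:,1]-y)<.04]; zt=np.percentile(s[:,2],99); t=s[s[:,2]>zt-.008]
    print(n,zt,len(t),(t.min(0)+t.max(0))/2,np.ptp(t,axis=0),t.mean(0))
h=P[(abs(P[:,2]-.18)<.012)&(abs(P[:,1]+.04)<.12)]
r=cv2.minAreaRect((h[:,:2]*1000).astype(np.float32)); print('plates',r)
for lo,hi in((.40,.515),(.53,.8)):
    s=h[(h[:,0]>lo)&(h[:,0]<hi)]; print(len(s),cv2.minAreaRect((s[:,:2]*1000).astype(np.float32)),s.mean(0))
E
```

```text
big 0.15264932461134245 232 [ 0.32717032 -0.30641348  0.14954297] [0.05392916 0.05851871 0.00966548] [ 0.32591327 -0.30708655  0.14815378]
mid 0.11694859963312082 133 [ 0.46029244 -0.28054657  0.11421034] [0.04400647 0.04406938 0.01034293] [ 0.45909727 -0.28171341  0.11278539]
small 0.08070154364765895 54 [ 0.57405988 -0.23871913  0.07803339] [0.02554645 0.02897513 0.01042666] [ 0.57367235 -0.23718302  0.0771341 ]
plates ((515.0543212890625, -43.31001281738281), (437.3179016113281, 160.01683044433594), 0.05790598690509796)
365 ((467.5668640136719, -31.784515380859375), (119.36627960205078, 121.95408630371094), 58.74539566040039) [ 0.45468893 -0.04371871  0.17703852]
1977 ((642.8998413085938, -43.18080139160156), (181.62681579589844, 160.01683044433594), 0.05790598317980766) [ 0.62035611 -0.04253711  0.18121302]
```

The top view shows three jars: big at (413,253), middle at (404,215) and small at (390,185). They measure about 150, 114 and 78 mm high, with caps of about 56, 44 and 27 mm. The middle one fits 112 mm and 45 mm. The rig is at about (338,195), with the bracket edge at row 203 and the tin at (239,214). I'll confirm the jar in the crop.

View pics/jars.png

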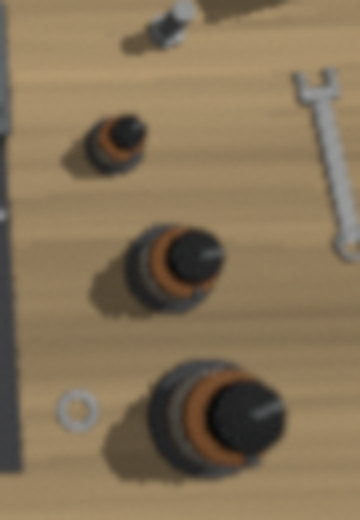

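```bash
python3 - <<'E'
from h import *
o=manip.get_obs(); r=R.from_quat(o['ee_rot']); print(r.as_matrix().round(3))
t=np.array([.459,-.281,.230]); print('dtool/50mm',r.inv().apply(t-o['position'])/.05)
P=np.load('P.npy')
# rig yaw/centre from housing top
s=P[(P[:,2]>.172)&(P[:,2]<.19)&(P[:,0]>.53)&(P[:,0]<.69)&(abs(P[:,1]+.04)<.1)]
print(cv2.minAreaRect((s[:,:2]*1000).astype(np.float32)))
E
```

```text
[[ 0.932  0.362  0.   ]
 [ 0.362 -0.932 -0.   ]
 [-0.     0.    -1.   ]]
dtool/50mm [ 6.51958358 -3.93521157  0.30651018]
((610.0917358398438, -43.194427490234375), (115.57347869873047, 159.79112243652344), 0.3268003463745117)
```

The crop confirms the middle jar, with its cap at crop (195,255). Its rib points to the right, towards world -y. Moving above it for a wrist look.

```bash
python3 -m pendant '[[1.1,-0.65,0,0,0,0,1],[2.2,-1.3,0,0,0,0,1],[3.3,-1.95,0,0,0,0,1],[4.3,-2.6,0,0,0,0,1],[5.4,-3.25,0,0,0,0,1],[6.5,-3.9,0,0,0,0,1],[6.5,-3.9,0,0,0,0,1],[6.5,-3.9,0,0,0,0,1],[6.5,-3.9,0,0,0,0,1],[6.5,-3.9,0,0,0,0,1]]' 60
python3 - <<'E'
from h import *
o=manip.get_obs(); c=manip.get_calibration('wrist'); im,d=manip.camera('wrist'); save('w1.png',im)
np.save('w1d.npy',d)
print(o['clock'],o['position'],o['joint_pos'].__class__,np.round(o['joint_pos'],2),c['xyz'])
for t in ['cap_grip','jar']:
    for r in manip.tip_of(t,'wrist')[:3]: print(t,r['p'],r['pixel'],at_z(c,r['pixel'],.102 if t=='cap_grip' else 0))
for r in manip.trace('cap','wrist')[:2]:
    v,u=np.where(r['pixels']); P=np.array([at_d(c,(a,b),d[b,a]) for a,b in zip(u,v)])
    t=P[P[:,2]>.106]; print(r['p'],r['box'],len(t),(t.min(0)+t.max(0))/2,np.ptp(t,axis=0),np.percentile(P[:,2],95), cv2.minEnclosingCircle((t[:,:2]*1000).astype(np.float32)))
E
```

```text
clock: 1.95
position: [0.458, -0.2842, 0.2453]
ee_rot: [0.983, 0.183, -0.0, 0.0]
ft_force: [-0.3, 0.1, -0.2]
grip_width: 1.0
grasp_force: 0.0
1.95 [ 0.457989   -0.28421821  0.24529152] <class 'numpy.ndarray'> [ 0.76  0.16 -0.32  1.68  0.05  1.31 -0.77] [ 0.52865924 -0.25648329  0.37327489]
cap_grip 0.9 [324.0, 185.2] [ 0.46091669 -0.28229644  0.102     ]
cap_grip 0.84 [323.5, 30.1] [ 0.56844183 -0.24025358  0.102     ]
cap_grip 0.64 [291.9, 348.6] [ 0.29991023 -0.3118715   0.102     ]
jar 0.93 [302.3, 272.9] [ 0.32450956 -0.30703278  0.        ]
jar 0.72 [326.5, 41.1] [ 0.57485422 -0.24066058  0.        ]
jar 0.66 [323.2, 157.4] [ 0.46408917 -0.27997964  0.        ]
0.9 [253.5, 303.5, 328.9, 370.4] 3889 [ 0.41835648 -0.29698181  0.2417799 ] [0.22060552 0.08099704 0.26298999] 0.1479727588003592 ((418.6842956542969, -273.3133850097656), 111.25544738769531)
0.79 [297.6, 154.0, 355.4, 213.6] 2534 [ 0.48382775 -0.28055006  0.23981441] [0.08966296 0.04813354 0.26692096] 0.11290874008059265 ((484.2693176269531, -271.9063415527344), 46.993011474609375)
```

View pics/w1.png

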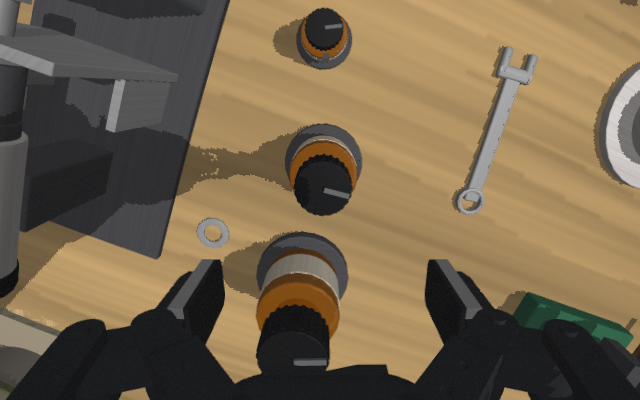

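The wrist view shows the middle jar's cap at (323,185), world (0.460,-0.281). Descending and closing.

```bash
python3 -m pendant '[[0.06,-0.04,0.8,0,0,0,1],[0.06,-0.04,1.6,0,0,0,1],[0.06,-0.04,2.4,0,0,0,1],[0.06,-0.04,2.95,0,0,0,1],[0.06,-0.04,2.95,0,0,0,1],[0.06,-0.04,2.95,0,0,0,-1],[0.06,-0.04,2.95,0,0,0,-1],[0.06,-0.04,2.95,0,0,0,-1],[0.06,-0.04,2.95,0,0,0,-1],[0.06,-0.04,2.95,0,0,0,-1]]' 60
```

```text
clock: 3.4
position: [0.4619, -0.2813, 0.0998]
ee_rot: [0.983, 0.184, 0.001, 0.002]
ft_force: [0.2, -1.2, 6.7]
grip_width: 0.511
grasp_force: 60.2
```

```bash
python3 -m pendant '[[0,0,0,0,0,1.2,-1],[0,0,0,0,0,2.4,-1],[0,0,0,0,0,3.6,-1],[0,0,0,0,0,4.8,-1],[0,0,0,0,0,6,-1],[0,0,0,0,0,7.2,-1],[0,0,0,0,0,8.4,-1],[0,0,0,0,0,9.6,-1],[0,0,0,0,0,10.5,-1],[0,0,0,0,0,11.4,-1]]' 60; python3 -c "
from h import *
o=manip.get_obs();print(o['torque'],np.round(o['joint_pos'],2),(R.from_quat(o['ee_rot']).as_euler('zyx',degrees=True)))"
```

```text
clock: 4.65
position: [0.4601, -0.283, 0.0996]
ee_rot: [0.818, -0.575, 0.001, 0.002]
ft_force: [-8.4, -7.7, 7.8]
grip_width: 0.509
grasp_force: 61.5
[-1.61372245  1.64147307  1.64064021] [ 0.55  0.28 -0.1   1.85  0.04  1.01 -2.36] [7.02239295e+01 1.88314910e-02 1.79751331e+02]
```

```bash
python3 -m pendant '[[0,0,0,0,0,0,1],[0,0,0,0,0,0,1],[0,0,0,0,0,0,1],[0,0,0,0,0,0,1],[0,0,0,0,0,0,1],[0,0,-1.2,0,0,0,1],[0,0,-2.4,0,0,0,1],[0,0,-3.4,0,0,-1.2,1],[0,0,-3.4,0,0,-2.4,1],[0,0,-3.4,0,0,-3.6,1]]' 60
python3 - <<'E'
from h import *
o=manip.get_obs(); c=manip.get_calibration('wrist'); im,d=manip.camera('wrist')
print(o['position'],o['clock'])
rs=manip.tip_of('cap_grip','wrist')
for r in rs[:3]: print(r['p'],r['pixel'],at_z(c,r['pixel'],.102))
r=min(rs,key=lambda r:np.hypot(*(at_z(c,r['pixel'],.102)[:2]-[.461,-.282])))
u,v=map(int,r['pixel']); u=min(max(u,70),570); v=min(max(v,70),330); save('cap2.png',im,(u-70,v-70,u+70,v+70),4)
for t,z in (('bracket_top',.185),('housing_top',.178),('bolt_head',.15)):
  for r in manip.tip_of(t,'wrist')[:2]: print(t,r['p'],r['pixel'],at_z(c,r['pixel'],z))
E
```

```text
clock: 5.9
position: [0.461, -0.2801, 0.2686]
ee_rot: [0.937, -0.349, 0.001, 0.0]
ft_force: [0.0, 0.6, -0.2]
grip_width: 0.999
grasp_force: 0.0
[ 0.46103177 -0.28013685  0.26855506] 5.9
0.97 [328.1, 182.5] [ 0.45861452 -0.28124449  0.102     ]
0.92 [207.5, 110.3] [ 0.57088426 -0.24582503  0.102     ]
bolt_head 0.87 [76.1, 314.7] [ 0.52194047 -0.04552912  0.15      ]
bolt_head 0.68 [155.3, 244.4] [ 0.51899249 -0.15369414  0.15      ]
```

View pics/cap2.png

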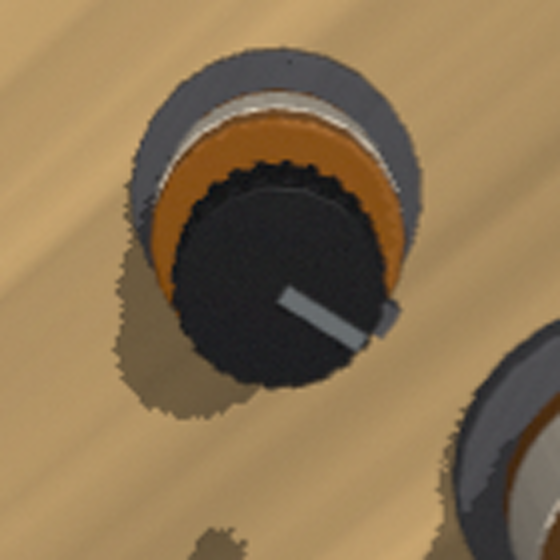

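```bash
python3 - <<'E'
from h import *
o=manip.get_obs(); c=manip.get_calibration('wrist')
a=at_z(c,(329.2,185),.112);b=at_z(c,(349.2,197.5),.112);l=at_z(c,(354.2,191.5),.072);ax=np.array([.460,-.2813,0])
f=lambda v:np.degrees(np.arctan2(v[1],v[0]))
print('rib',f(b-a),f(b-ax),'lug',f(l-ax),l)
r=R.from_quat(o['ee_rot']); print(r.inv().apply(np.array([.522,-.0445,.262])-o['position'])/.05, np.degrees(np.arctan2(*r.as_matrix()[[1,0],0]))/8)
E
```

```text
rib -164.10014680390034 -163.6391663468404 lug -165.6369429479775 [ 0.42886784 -0.28927199  0.072     ]
[-2.19419052 -4.34513491  0.11411729] -5.171065750519828
```

The rib and lug agree within 2°, so the cap is shut. Moving over the bolt head.

```bash
python3 -m pendant '[[-0.4,-0.8,0,0,0,-0.9,1],[-0.8,-1.6,0,0,0,-1.8,1],[-1.2,-2.4,0,0,0,-2.7,1],[-1.6,-3.2,0.1,0,0,-3.6,1],[-2,-4,0.1,0,0,-4.5,1],[-2.2,-4.35,0.1,0,0,-5.2,1],[-2.2,-4.35,0.1,0,0,-5.2,1],[-2.2,-4.35,0.1,0,0,-5.2,1],[-2.2,-4.35,0.1,0,0,-5.2,1],[-2.2,-4.35,0.1,0,0,-5.2,1]]' 60
python3 - <<'E'
from h import *
o=manip.get_obs(); c=manip.get_calibration('wrist'); im,d=manip.camera('wrist'); save('w3.png',im)
print(o['position'],np.round(o['joint_pos'],2),R.from_quat(o['ee_rot']).as_matrix()[:,0])
for t,z in (('bracket_top',.185),('housing_top',.178),('bolt_head',.15)):
  for r in manip.tip_of(t,'wrist')[:2]: print(t,r['p'],r['pixel'],at_z(c,r['pixel'],z))
v,u=np.mgrid[0:400:2,0:640:2]; m=d[v,u]>.05
P=np.array([at_d(c,(a,b),d[b,a]) for a,b in zip(u[m],v[m])])
s=P[(P[:,2]>.135)&(P[:,2]<.175)&(abs(P[:,0]-.522)<.025)&(abs(P[:,1]+.044)<.03)]
print('head',len(s),s.min(0),s.max(0),np.median(s,0))
b=P[(abs(P[:,2]-.182)<.006)&(P[:,0]<.51)&(P[:,0]>.46)&(abs(P[:,1]+.044)<.09)]
print('bracket',len(b),b.min(0),b.max(0))
h=P[(abs(P[:,2]-.181)<.006)&(P[:,0]>.53)&(P[:,0]<.68)]; print('housing',np.percentile(h,[.5,99.5],axis=0))
E
```

```text
clock: 7.4
position: [0.521, -0.0448, 0.2628]
ee_rot: [1.0, 0.003, 0.0, 0.0]
ft_force: [1.0, 0.8, 0.4]
grip_width: 1.002
grasp_force: 0.0
[ 0.52102627 -0.04475506  0.26281538] [ 0.34  0.12 -0.37  1.69  0.05  1.34 -1.6 ] [9.99984459e-01 5.57509962e-03 2.78842963e-05]
bracket_top 0.7 [323.8, 262.4] [ 0.48943812 -0.04394441  0.185     ]
bracket_top 0.19 [555.8, 18.3] [ 0.63987941 -0.17308043  0.185     ]
housing_top 0.87 [324.1, 67.0] [ 0.61039968 -0.04332615  0.178     ]
bolt_head 0.31 [557.7, 16.2] [ 0.64861252 -0.19626035  0.15      ]
head 460 [ 0.49709833 -0.06068794  0.13976948] [ 0.53115211 -0.02935641  0.16706037] [ 0.52159875 -0.04398736  0.15920619]
bracket 802 [ 0.48525562 -0.11411862  0.17602743] [0.49424146 0.02508172 0.18620362]
housing [[ 0.55545285 -0.12088584  0.1753649 ]
 [ 0.64618932  0.03342876  0.18370398]]
```

View pics/w3.png

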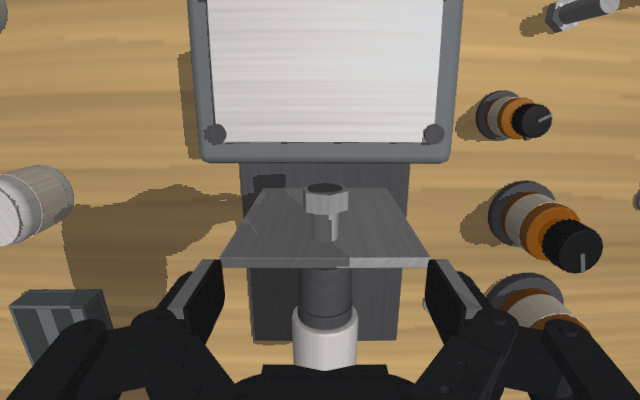

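The wrist view shows the head at (326,195) behind the bracket edge (row 262), with the gap clear. The rig origin is about (0.523,-0.044). Descending, then closing.

```bash
python3 -m pendant '[[0.04,-0.02,0.5,0,0,0,1],[0.04,-0.02,1,0,0,0,1],[0.04,-0.02,1.5,0,0,0,1],[0.04,-0.02,2,0,0,0,1],[0.04,-0.02,2.36,0,0,0,1],[0.04,-0.02,2.36,0,0,0,1],[0.04,-0.02,2.36,0,0,0,1],[0.04,-0.02,2.36,0,0,0,1],[0.04,-0.02,2.36,0,0,0,1],[0.04,-0.02,2.36,0,0,0,1]]' 60
python3 - <<'E'
from h import *
o=manip.get_obs(); print(o['position'],o['clock'],o['ft_force'])
c=manip.get_calibration('wrist'); im,d=manip.camera('wrist'); save('w4.png',im)
E
```

```text
clock: 8.85
position: [0.5233, -0.0429, 0.1451]
ee_rot: [1.0, 0.004, 0.0, 0.0]
ft_force: [0.2, 0.5, 0.4]
grip_width: 1.0
grasp_force: 0.0
[ 0.52326219 -0.04292851  0.14509327] 8.85 [0.17845062 0.50104165 0.366474  ]
```

View pics/w4.png

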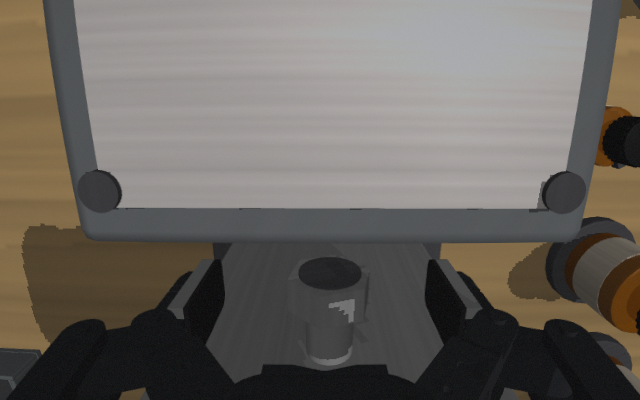

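The head sits at (330,285), between the open fingers. Closing.

```bash
python3 -m pendant '[[0,0.02,0,0,0,0,-1],[0,0.02,0,0,0,0,-1],[0,0.02,0,0,0,0,-1],[0,0.02,0,0,0,0,-1],[0,0.02,0,0,0,0,-1],[0,0.02,0,0,0,0,-1],[0,0.02,0,0,0,0,-1],[0,0.02,0,0,0,0,-1],[0,0.02,0,0,0,0,-1],[0,0.02,0,0,0,0,-1]]' 80
python3 - <<'E'
from h import *
o=manip.get_obs(); print(o['position'],o['clock'],o['ft_force'],o['torque'],o['grip_width'])
im,d=manip.camera('wrist'); save('w5.png',im)
E
```

```text
clock: 10.15
position: [0.5232, -0.0449, 0.1451]
ee_rot: [1.0, 0.003, 0.0, 0.001]
ft_force: [-1.6, -4.8, 3.0]
grip_width: 0.333
grasp_force: 79.2
[ 0.52316457 -0.04487917  0.14505643] 10.15 [-1.55646579 -4.78974273  2.99898885] [-0.9411829   0.34006854  0.01332421] 0.3333479857254624
```

View pics/w5.png

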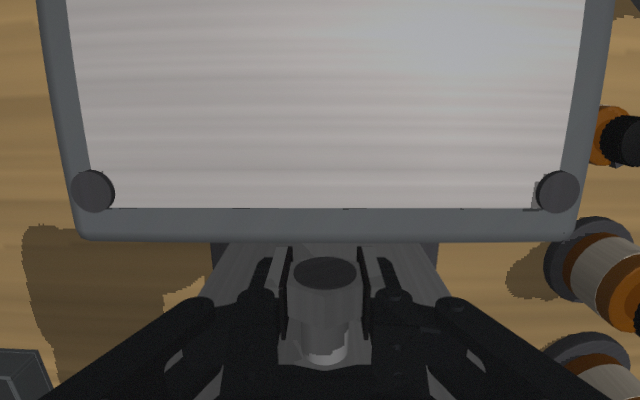

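The fingers hold the head at (325,290). The opening of about 28–30 mm means they are on the flats. I'll hold for one call, then hand in.

```bash
python3 -m pendant '[[0,0,0,0,0,0,-1],[0,0,0,0,0,0,-1],[0,0,0,0,0,0,-1],[0,0,0,0,0,0,-1],[0,0,0,0,0,0,-1],[0,0,0,0,0,0,-1],[0,0,0,0,0,0,-1],[0,0,0,0,0,0,-1],[0,0,0,0,0,0,-1],[0,0,0,0,0,0,-1]]' 80 && python3 -c "
from h import *
o=manip.get_obs();print(o['grip_width'],o['grasp_force'])
if o['grasp_force']>50 and abs(o['grip_width']-.333)<.01: print(manip.hand_in())"
```

```text
clock: 11.45
position: [0.5232, -0.0449, 0.145]
ee_rot: [1.0, 0.003, 0.0, 0.001]
ft_force: [-1.0, -5.7, 3.6]
grip_width: 0.333
grasp_force: 79.2
0.333212134743415 79.18913250672631
the job is handed in; nothing more can be done
None
```

I handed the job in at 11.45 s: the jar cap is shut, with its rib within 2° of the lug, and the fingers hold the bolt head across its flats at 79 N with a steady opening; no verdict was returned.

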